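# Fetch the manifold from behind the tall parts and load the leak-test fixture

## Robot

A 6-joint arm with a two-finger parallel gripper is mounted at the origin on the work surface. World frame = base frame: x ahead of the robot, y to its left, z up, the work surface at z = 0. Lengths are in m, angles in rad, forces in N, time in s.
With the tool pointing down it reaches from about 0.25 to 0.8 m from the base axis. Payload 3.9 kg.
Tool frame: the origin (TCP) lies on the front face of the gripper's body, between the roots of the fingers; the fingertips stand 73 mm ahead of it and the grasp point (between the pads) lies 54 mm ahead of it; z points along the fingers, y is the line along which they close (so a half turn about z gives the same grasp; the last joint's range is limited). The gripper opens to 85 mm and grips with 20 to 120 N. Pads are 22 mm wide; open, the fingers measure 114 mm over their backs; the gripper's body (76 mm by 85 mm) begins 54 mm behind the grasp point. The pads swing forward as they close: fully open they stand 13 mm farther back than shut.
Start: joints at [1.298, 0.26, -0.138, 1.173, 0, 1.571], TCP at [0.141, 0.506, 0.304] pointing down, gripper open.
Joint ranges: [-2.78, 2.78], [-0.83, 1.72], [-1.28, 1.37], [-1.9, 2.12], [-1.57, 1.48], [-3.14, 3.14]. Speed limits (rad/s): [2.57, 2.57, 3.14, 3.14, 3.14, 3.14].

## Interface

Orientations are given as a 3x3 rotation matrix whose columns are the frame's x, y, z axes.
In Python, from rig import status, camera, camera_info, manip, finder gives the robot as it stands. The module is installed in compiled form; this text tells all that it offers.
- The arm moves only by the tool play_rows, never from a script. Its argument "series" is a list of rows, each an object with "xyz": the shift along the world's x, y, z scaled (see below), a list of three; "rotation": the turn, a rotation vector about the world's x, y, z scaled (see below), a list of three; "hand": the closure, from -1 (fully open) to 1 (shut), so that 0 is half open. A call has 1 to 10 rows; each row is the pose to reach, as a shift and turn from the pose commanded when the call began; what a row does not reach only later rows make up. The controller multiplies each number of a shift by 0.2 m and each number of a turn by 60 degrees. A row lasts 1/10 s, in which the tool goes at most 50 mm and 8.59 degrees, less where a joint would pass 70% of its speed; a pose out of reach is approached as far as the arm can. A call with a number of a shift or a turn outside -1 to 1 is refused whole. A call with a gripper value outside its range is refused whole. The fingers move at their own pace and stop on an object; the grip force is fixed at half the most. Time passes only in rows, so rows that repeat a pose let the fingers close. It gives the time, the measured TCP pose, the force, the opening and the grip force at its end, in the units of the state.
- status.state(): the state, without advancing time (a new reading comes with each control period).
- camera(name): name is "scene" or "top" or "wrist"; returns (picture, depth): 384x512x3 uint8, red, green, blue; 384x512 float32, m along the optical axis (not along the pixel's ray), 0 where there is no reading.
- camera_info(name): a dict with "fx", "fy", "cx", "cy" (pixels), "R" (3x3) and "t" (3): a world point X has camera coordinates R X + t. Camera axes: x right, y down, z forward; pixel columns grow to the right and rows downward; lengths in m; the calibration is good to about 2 mm. The wrist camera is an equidistant fisheye: a pixel r from the principal point sees the ray r / f radians off the axis. A picture is of the moment at which its call begins: read the wrist's pose just before it. camera_info takes no time and is no camera call; for the wrist camera it gives the pose at the moment of the call.
- manip.job_done(): hands the job in; it is judged then, once.
Trained networks look in the newest picture that a camera, given by its name, has taken for a name from the list of things; names that differ only in an ending like _2 or _b are one class to them, and where a whole thing is asked for, a point or a joint stands for the part that bears it (a point fixed in the world has none). Each returns a list of dicts, best first, with "score" (0 to 1); they miss things now and then, are a little off and sometimes report something else, mostly with a low value. They report only what shows in the picture. A call takes as long as a camera call.
- finder.outline_of(camera, label): "region" (384x512 bool, what is visible of it) and "point" ([column, row] in pixels, amid what is visible of it).
The state is a dict: "clock": time; "joint_positions": joint angles; "dq": joint speeds; "effort": joint torques, N m; "ee_pos": TCP position; "eef_rot": TCP orientation; "contact_force": force on the tool from outside, world axes, zero at the start; "wrist_torque": the same for the moment, N m; "width": finger opening in m; "finger_force": force on a finger pad.
Only numpy, scipy, OpenCV 4.12 (cv2) and the standard library are available. Lean on these libraries where they do the work, as an engineer would, in place of code of your own. Each camera call takes 0.05 s, during which the arm holds its last target. There are 200 camera calls.

## Task

In the steel tray a manifold block lies behind three tall parts: a filter, a flowmeter and a small gas cylinder. Clear all three tall parts out of the tray to stand on the black rubber mat, then lay the manifold block flat in the pocket of the test fixture between its four corner stops, and only then stand the three tall parts back in the tray, each one where it stood at the start. Keep the tall parts upright throughout, and leave the brass coupling, the water bottle and the spanner where they are.

Things in the scene. Friction and masses are not known exactly. Their poses are not given: they have to be found in the camera images.
- tray: Fixed open steel parts tray, 155 (its x) x 280 (its y) mm, rim 16 mm high and 3 mm thick, floor 3 mm thick. Origin: centre of its underside. The three tall parts stand in a row along its y in its near (-x) half, about 74 mm apart; the manifold and the coupling are in its far (+x) half.
- mat: Fixed flat black rubber mat, 140 (its x) x 220 (its y) mm, 4 mm thick, on the bench to one side (left or right). Origin: centre of its underside. The three tall parts fit on it in a row along its y.
- fixture: Fixed leak-test fixture, opposite the mat: base plate 110 (its x) x 225 (its y) x 10 mm. Four L-shaped corner stops, 12 mm high, bound a pocket of 50 (x) x 136 (y) mm; its long sides are open from y = -49 to +49 mm. A test head, 56 mm high, stands past the -y end (beyond y = -83 mm). Origin: below the pocket's centre, at the plate's underside; pocket floor 10 mm above it.
- manifold: Loose aluminium block, 34 (its x) x 120 (its y) x 34 mm high, 0.36 kg, with two brass fittings (16 mm across, 10 mm high) on top at y = -36 and +36 mm. Origin: centre of its underside. It lies flat, long axis roughly along the tray's y; grip it across its 34 mm width. It goes into the fixture with its long axis along the fixture's y, either way round.
- filter: Loose filter cartridge standing upright, 116 mm tall, round: grey foot cap 42 mm across, white body 36 mm across, grey head cap 44 mm across from 92 to 116 mm up. 0.18 kg. Origin: centre of its underside; z is its axis.
- flowmeter: Loose flowmeter standing upright, square 36 x 36 mm, 124 mm tall, clear middle with aluminium end blocks (top one from 98 to 124 mm up). 0.24 kg. Origin: centre of its underside; x and y square to its faces, z up.
- cylinder: Loose steel gas sample cylinder standing upright, round, 32 mm across up to 96 mm, then a dome and a neck 12 mm across up to 116 mm. 0.32 kg. Origin: centre of its underside; z is its axis.
- coupling: Small loose brass coupling, 24 mm across, 36 mm tall, standing in the tray beyond one end of the manifold; to be left alone. Origin: centre of its underside.
- bottle: Loose red water bottle with a blue screw cap, 72 mm across, 190 mm tall, standing on the bench; to be left alone. Origin: centre of its underside.
- spanner: Loose steel spanner, 150 mm long, lying on the bench between the robot and the tray; to be left alone. Origin: its underside, between its ends; it lies along its x.

How it is judged:
By the outcome, as a careful person would: the job done as asked, in the order asked, and still so for the second after the job is handed in, with the robot touching nothing.
It also fails if it takes over 141 s, if anything falls off the work surface, if the arm or the gripper's body presses on something with over 40 N, if the wrist force passes 120 N, or if a joint passes its speed limit or range.

## Working session

There is one attempt and no reset: what is moved stays moved. The work goes in short steps, Python scripts to look and compute and a tool call to move; the robot and the scene stay as the last step left them, time stands still between calls to the robot, and variables do not carry over. Pictures are saved under pics/ and viewed, at most 14 in all, crops included, and the job is handed in when it is done.

Besides the shell and the picture viewer there is one more tool, called after ">>>" as name(argument=value, ...) on one line, values as JSON. play_rows: Moves the arm, as the interface text tells. Shifts and turns lie within -1 to 1; 1 stands for 0.2 m of shift or 60 degrees of turn. Its arguments: {"type":"object","properties":{"series":{"type":"array","items":{"type":"object","properties":{"xyz":{"type":"array","items":{"type":"number","minimum":-1,"maximum":1}},"rotation":{"type":"array","items":{"type":"number","minimum":-1,"maximum":1}},"hand":{"type":"number"}}}}},"required":["series"]}

```bash
mkdir -p pics
cat > h.py <<'E'
import numpy as np,cv2
from rig import status,camera,camera_info,manip,finder
def cloud(name,depth,ci):
    v,u=np.mgrid[0:384,0:512]
    P=np.stack([(u-ci['cx'])/ci['fx']*depth,(v-ci['cy'])/ci['fy']*depth,depth],-1)
    return (P-np.array(ci['t']))@np.array(ci['R'])
E
python3 - <<'E'
from h import *
s=status.state();print(s['clock'],s['ee_pos'],s['eef_rot'])
a=[]
for n in('top','scene'):
    p,d=camera(n);ci=camera_info(n);a.append(p)
    np.savez(n+'0.npz',p=p,d=d)
    W=cloud(n,d,ci)
    print(n,np.round(-np.array(ci['R']).T@ci['t'],3),ci['fx'])
    for l in 'tray mat fixture manifold filter flowmeter cylinder coupling bottle spanner'.split():
        for o in finder.outline_of(n,l)[:2]:
            m=o['region']&(d>0)
            if m.sum()<5: continue
            q=W[m];top=q[q[:,2]>np.percentile(q[:,2],95)-.006]
            print(l,round(o['score'],2),np.round(o['point']),m.sum(),'top',np.round((np.percentile(top,2,0)+np.percentile(top,98,0))/2,3),'min',np.round(np.percentile(q,2,0),3),'max',np.round(np.percentile(q,98,0),3))
    cv2.imwrite(f'pics/{n}0.png',cv2.resize(p[...,::-1],(768,576)))
print(status.state()['clock'])
E
```

```text
0.0 [0.14129294 0.50506401 0.30304955] [[-9.63019215e-01  2.69432176e-01 -5.42358282e-04]
 [ 2.69432722e-01  9.63017348e-01 -1.89628456e-03]
 [ 1.13803582e-05 -1.97228753e-03 -9.99998055e-01]]
top [ 0.437 -0.018  1.099] 474.0159854662276
mat 0.81 [117. 219.] 5859 top [0.435 0.299 0.006] min [0.368 0.193 0.   ] max [0.503 0.405 0.009]
fixture 0.61 [384. 218.] 4744 top [ 0.445 -0.4    0.051] min [ 0.377 -0.42   0.007] max [ 0.489 -0.201  0.057]
manifold 0.83 [240. 118.] 874 top [0.664 0.007 0.047] min [ 0.648 -0.045  0.011] max [0.681 0.069 0.05 ]
filter 0.77 [246. 139.] 485 top [0.607 0.006 0.12 ] min [ 0.587 -0.015  0.003] max [0.628 0.027 0.123]
filter 0.51 [117. 220.] 5751 top [0.435 0.298 0.006] min [0.369 0.194 0.   ] max [0.501 0.404 0.009]
flowmeter 0.85 [276. 137.] 438 top [ 0.607 -0.073  0.128] min [ 0.59  -0.09   0.016] max [ 0.624 -0.055  0.131]
cylinder 0.74 [212. 143.] 267 top [0.606 0.078 0.12 ] min [0.591 0.063 0.003] max [0.619 0.09  0.121]
cylinder 0.51 [196. 109.] 97 top [0.682 0.119 0.04 ] min [0.671 0.108 0.01 ] max [0.69  0.127 0.043]
coupling 0.69 [199. 111.] 87 
[... 689 characters left out ...]
.119] min [ 0.594 -0.015  0.011] max [0.631 0.022 0.122]
flowmeter 0.72 [234. 237.] 952 top [ 0.61  -0.073  0.127] min [ 0.564 -0.091  0.002] max [ 0.628 -0.056  0.129]
cylinder 0.87 [304. 216.] 546 top [0.609 0.079 0.117] min [0.573 0.063 0.004] max [0.624 0.094 0.12 ]
coupling 0.48 [335. 254.] 144 top [0.685 0.118 0.039] min [0.677 0.108 0.008] max [0.696 0.125 0.042]
bottle 0.8 [112. 282.] 2833 top [ 0.644 -0.313  0.188] min [ 0.619 -0.341  0.01 ] max [ 0.679 -0.278  0.192]
spanner 0.66 [239. 156.] 505 top [0.382 0.008 0.008] min [ 0.315 -0.026  0.   ] max [0.448 0.043 0.011]
spanner 0.31 [112. 284.] 2765 top [ 0.644 -0.312  0.188] min [ 0.621 -0.34   0.013] max [ 0.679 -0.278  0.193]
1.1
```

View pics/top0.png

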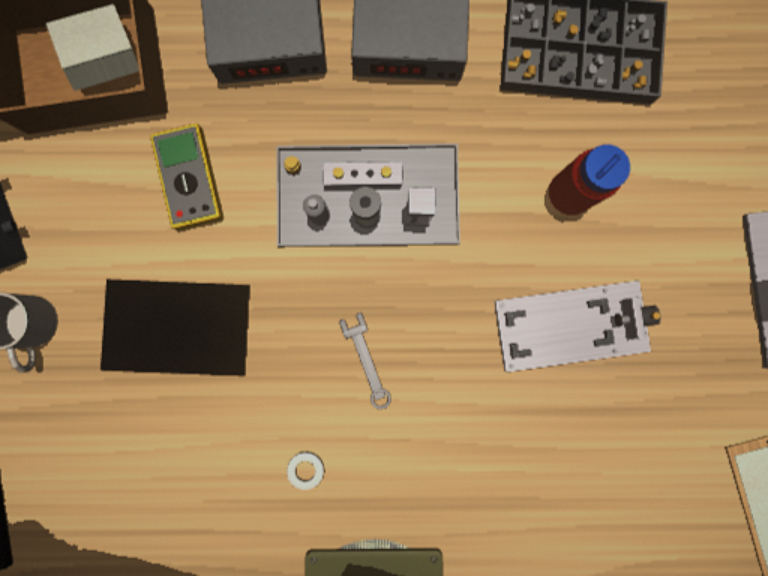

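View pics/scene0.png

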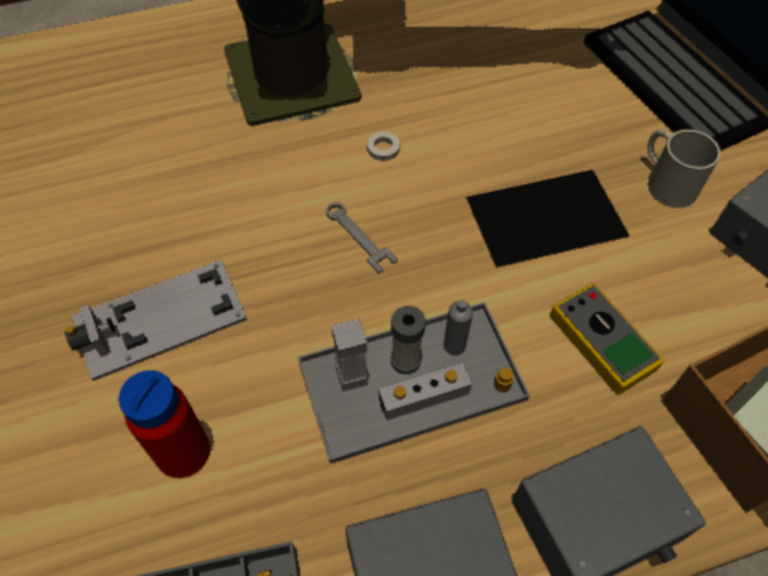

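The top view shows the tray with cylinder, filter and flowmeter (left to right, rows ~205). The manifold is behind them (362,174) and the coupling is at (292,164). The mat is on the left and the fixture on the right, yawed about 7°, with its head on the right. The bottle (600,170) is clear of the carry path. Next I'll measure the yaws and the pocket.

Run:
```python
from h import *
for n in('top','scene'):
    z=np.load(n+'0.npz');d=z['d'];p=z['p'].astype(int);W=cloud(n,d,camera_info(n));camera(n)
    g=p.sum(-1);sat=p.max(-1)-p.min(-1)
    def rect(m,l):
        q=(W[m][:,:2]*1000).astype(np.float32)
        c,s,a=cv2.minAreaRect(q);
        if s[0]>s[1]: a-=90
        while a>45:a-=90 if abs(s[0]-s[1])<8 else 180
        while a<-90:a+=180
        print(n,l,m.sum(),np.round(c,1),np.round(s,1),'yaw of long axis from y',round(a,1))
    for l in('tray','mat','fixture','manifold','flowmeter'):
        o=finder.outline_of(n,l)
        if not o: 
            print(n,l,'none');continue
        m=cv2.erode(o[0]['region'].astype(np.uint8),np.ones((2,2)))>0
        Z=W[...,2]
        lo,hi={'tray':(0,.03),'mat':(0,.012),'fixture':(.004,.03),'manifold':(.033,.045),'flowmeter':(.12,.135)}[l]
        rect(m&(Z>lo)&(Z<hi),l)
    f=finder.outline_of(n,'fixture')[0]['region']
    m=f&(g<230)&(W[...,2]<.035)&(W[...,2]>.002)&(W[...,1]>-.375)&(d>0)
    N,L,S,C=cv2.connectedComponentsWithStats(m.astype(np.uint8),connectivity=8)
    for i in range(1,N):
        if S[i,4]>5:print('blob',S[i,4],np.round(C[i]),np.round(W[L==i].mean(0),4))
    # tray: gray low pixels
    reg=(W[...,0]>.5)&(W[...,0]<.75)&(abs(W[...,1])<.17)&(W[...,2]>-.003)&(W[...,2]<.03)&(sat<30)&(d>0)
    N,L,S,C=cv2.connectedComponentsWithStats(reg.astype(np.uint8));i=1+S[1:,4].argmax();rect(L==i,'traygray')
t=cv2.imread('pics/top0.png');print(status.state()['clock'])
p=np.load('top0.npz')['p'][...,::-1]
cv2.imwrite('pics/c.png',np.hstack([cv2.resize(p[85:170,180:315],None,fx=4,fy=4)[:330],]) if 0 else np.vstack([cv2.resize(p[92:168,180:312],(528,304)),cv2.resize(p[184:252,325:445],(528,296))]))
```

```text
top tray 5100 [636.3   2.4] [153.4 278. ] yaw of long axis from y 0.4
top mat 5 [590.3  -1.5] [ 4.1 24.3] yaw of long axis from y 18.4
top fixture 4176 [ 432.1 -310. ] [107.2 224.8] yaw of long axis from y 7.7
top manifold 639 [664.4  10.9] [ 32.4 116.4] yaw of long axis from y 1.1
top flowmeter 259 [605.9 -73.3] [33.4 32.7] yaw of long axis from y -0.7
blob 60 [399. 203.] [ 0.4648 -0.3471  0.0211]
blob 14 [337. 213.] [ 0.4445 -0.2064  0.0157]
blob 29 [409. 214.] [ 0.4411 -0.3702  0.0172]
blob 62 [403. 226.] [ 0.4138 -0.3544  0.0214]
blob 19 [341. 233.] [ 0.3989 -0.2133  0.0164]
blob 10 [350. 236.] [ 0.3923 -0.2327  0.0236]
top traygray 6036 [637.5   3.2] [156. 278.] yaw of long axis from y 0.3
scene tray 6285 [640.6   7.2] [158.4 286.3] yaw of long axis from y 0.4
scene mat 4219 [438.7 298.9] [218.3 140.5] yaw of long axis from y -2.4
scene fixture 4168 [ 437.7 -312.3] [111.  228.3] yaw of long axis from y 7.7
scene manifold 800 [669.2  10.7] [ 33.1 118. ] yaw of long axis from y 0.9
scene flowmeter 310 [611.6 -73.9] [34.5 34.4] yaw of long axis from y -1.1
blob 108 [140. 184.] [ 0.3984 -0.2238  0.0199]
blob 108 [148. 204.] [ 0.4525 -0.2171  0.0201]
blob 118 [ 82. 207.] [ 0.4162 -0.3536  0.0198]
blob 128 [118. 230.] [ 0.4879 -0.2904  0.0064]
blob 32 [ 76. 220.] [ 0.443  -0.37    0.0158]
blob 122 [ 89. 227.] [ 0.4696 -0.3463  0.0196]
scene traygray 7124 [639.3   7.2] [156.7 284.9] yaw of long axis from y 0.6
1.8
```

View pics/c.png

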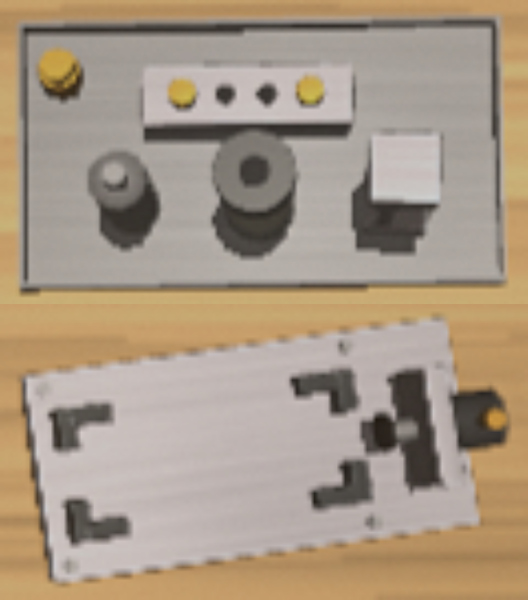

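>>> play_rows(series=[{"xyz":[0.2,-0.2,0.1],"rotation":[0,0,-0.14],"hand":-1},{"xyz":[0.4,-0.4,0.1],"rotation":[0,0,-0.28],"hand":-1},{"xyz":[0.6,-0.6,0.1],"rotation":[0,0,-0.42],"hand":-1},{"xyz":[0.8,-0.8,0.1],"rotation":[0,0,-0.56],"hand":-1},{"xyz":[1,-1,0.1],"rotation":[0,0,-0.7],"hand":-1},{"xyz":[1,-1,0.1],"rotation":[0,0,-0.7],"hand":-1}])

```text
clock: 2.4
ee_pos: [0.343, 0.3034, 0.3242]
eef_rot: [[-0.532, 0.847, 0.001], [0.847, 0.532, -0.0], [-0.0, 0.001, -1.0]]
contact_force: [0.3, 0.7, -0.3]
width: 0.0852
finger_force: 0.0
```

The crop confirms the four L stops in the pocket and the three tall parts, all standing clear. I'll move over the tray for a wrist look.

>>> play_rows(series=[{"xyz":[0.2,-0.2,0],"rotation":[0,0,-0.13],"hand":-1},{"xyz":[0.4,-0.4,0],"rotation":[0,0,-0.26],"hand":-1},{"xyz":[0.6,-0.6,0],"rotation":[0,0,-0.39],"hand":-1},{"xyz":[0.8,-0.8,0],"rotation":[0,0,-0.535],"hand":-1},{"xyz":[1,-1,0],"rotation":[0,0,-0.535],"hand":-1}])

```text
clock: 2.9
ee_pos: [0.5195, 0.1271, 0.3241]
eef_rot: [[-0.002, 1.0, 0.001], [1.0, 0.002, 0.0], [0.0, 0.001, -1.0]]
contact_force: [1.2, 1.2, 0.0]
width: 0.0853
finger_force: 0.0
```

>>> play_rows(series=[{"xyz":[0.16,-0.24,0],"rotation":[0,0,0],"hand":-1},{"xyz":[0.32,-0.49,0],"rotation":[0,0,0],"hand":-1},{"xyz":[0.32,-0.49,0],"rotation":[0,0,0],"hand":-1},{"xyz":[0.32,-0.49,0],"rotation":[0,0,0],"hand":-1}])

```text
clock: 3.3
ee_pos: [0.5834, 0.0287, 0.3233]
eef_rot: [[-0.001, 1.0, -0.0], [1.0, 0.001, -0.0], [-0.0, -0.0, -1.0]]
contact_force: [-1.8, 0.7, 0.2]
width: 0.0853
finger_force: 0.0
```

```bash
cat >> h.py <<'E'
def wrist():
    ci=camera_info('wrist');p,d=camera('wrist')
    v,u=np.mgrid[0:384,0:512].astype(float);a=u-ci['cx'];b=v-ci['cy'];r=np.hypot(a,b)+1e-9
    th=r/ci['fx'];t=np.tan(np.minimum(th,1.4))/r
    P=np.stack([a*t*d,b*t*d,d],-1)
    return p,d,(P-np.array(ci['t']))@np.array(ci['R']),ci
E
python3 - <<'E'
from h import *
s=status.state();print(s['clock'],s['ee_pos'],s['joint_positions'])
p,d,W,ci=wrist();print(ci)
for l,(lo,hi) in {'filter':(.112,.13),'flowmeter':(.12,.135),'cylinder':(.112,.13),'manifold':(.03,.043),'coupling':(.03,.05)}.items():
    for o in finder.outline_of('wrist',l)[:1]:
        m=o['region']&(d>0);q=W[m];print(l,round(o['score'],2),o['point'],m.sum(),'z98',np.percentile(q[:,2],98).round(3))
        q=q[(q[:,2]>lo)&(q[:,2]<hi)]
        if len(q)>5:
            c,s_,a=cv2.minAreaRect((q[:,:2]*1000).astype(np.float32));print('  ',np.round(c,1),np.round(s_,1),round(a,1))
cv2.imwrite('pics/w1.png',p[...,::-1])
E
```

```text
3.3 [0.58335609 0.02866948 0.32334455] [ 4.91563266e-02  3.56259044e-01  5.21275752e-02  1.26685526e+00
 -1.18038271e-04  1.61910807e+00]
{'fx': 297.3186396354542, 'fy': 297.3186396354542, 'cx': 256.0207588688053, 'cy': 192.10293283987096, 'R': array([[ 9.99999283e-01,  1.10831474e-03,  4.53297929e-04],
       [ 9.45375318e-04, -9.63084724e-01,  2.69196807e-01],
       [ 7.34919100e-04, -2.69196185e-01, -9.63085081e-01]]), 't': array([-0.5835807 , -0.01411651,  0.40501881])}
filter 0.63 [279.3, 197.6] 2060 z98 0.121
   [609.7   7.1] [42.2 42.2] 73.5
flowmeter 0.72 [279.0, 261.6] 2272 z98 0.129
   [610.2 -51.2] [77.2 36.5] 88.4
cylinder 0.72 [297.9, 152.3] 14912 z98 0.018
   [622.4 -16.6] [ 9.8 78.2] 0.8
manifold 0.88 [320.0, 176.1] 2864 z98 0.048
   [667.9  13.5] [ 35.  119.8] 1.1
coupling 0.57 [337.5, 95.2] 320 z98 0.041
   [683.6 120.1] [21.2 20.1] 4.1
```

View pics/w1.png

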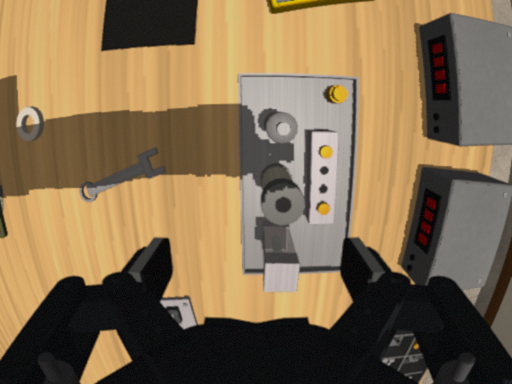

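The wrist view agrees with the overhead estimates: filter (281,205), flowmeter (281,275), cylinder (281,127), manifold (321,176). I'll pick the cylinder first.

>>> play_rows(series=[{"xyz":[0.06,0.12,-0.15],"rotation":[0,0,0],"hand":-1},{"xyz":[0.123,0.25,-0.3],"rotation":[0,0,0],"hand":-1},{"xyz":[0.123,0.25,-0.5],"rotation":[0,0,0],"hand":-1},{"xyz":[0.123,0.25,-0.7],"rotation":[0,0,0],"hand":-1},{"xyz":[0.123,0.25,-0.85],"rotation":[0,0,0],"hand":-1},{"xyz":[0.123,0.25,-0.94],"rotation":[0,0,0],"hand":-1},{"xyz":[0.123,0.25,-0.94],"rotation":[0,0,0],"hand":-1},{"xyz":[0.123,0.25,-0.94],"rotation":[0,0,0],"hand":-1}])

```text
clock: 4.4
ee_pos: [0.6066, 0.0817, 0.1364]
eef_rot: [[-0.006, 1.0, 0.0], [1.0, 0.006, 0.0], [0.0, 0.0, -1.0]]
contact_force: [0.3, -0.4, -0.2]
width: 0.0853
finger_force: 0.0
```

>>> play_rows(series=[{"xyz":[0,0,0],"rotation":[0,0,0],"hand":1},{"xyz":[0,0,0],"rotation":[0,0,0],"hand":1},{"xyz":[0,0,0],"rotation":[0,0,0],"hand":1},{"xyz":[0,0,0],"rotation":[0,0,0],"hand":1},{"xyz":[0,0,0],"rotation":[0,0,0],"hand":1},{"xyz":[0,0,0],"rotation":[0,0,0],"hand":1},{"xyz":[0,0,0],"rotation":[0,0,0],"hand":1},{"xyz":[0,0,0],"rotation":[0,0,0],"hand":1}])

```text
clock: 5.2
ee_pos: [0.6075, 0.0808, 0.137]
eef_rot: [[-0.005, 1.0, 0.002], [1.0, 0.005, 0.0], [0.0, 0.002, -1.0]]
contact_force: [-0.3, 0.3, 5.1]
width: 0.0305
finger_force: 59.0
```

>>> play_rows(series=[{"xyz":[0,0,0.1],"rotation":[0,0,0],"hand":1},{"xyz":[0,0,0.25],"rotation":[0,0,0],"hand":1},{"xyz":[-0.03,0.06,0.35],"rotation":[0,0,0],"hand":1},{"xyz":[-0.12,0.2,0.35],"rotation":[0,0,0],"hand":1},{"xyz":[-0.23,0.38,0.35],"rotation":[0,0,0],"hand":1},{"xyz":[-0.34,0.56,0.35],"rotation":[0,0,0],"hand":1},{"xyz":[-0.45,0.74,0.35],"rotation":[0,0,0],"hand":1},{"xyz":[-0.5,0.9,0.35],"rotation":[0,0,0],"hand":1}])

```text
clock: 6.0
ee_pos: [0.5037, 0.2615, 0.2048]
eef_rot: [[-0.005, 1.0, -0.004], [1.0, 0.005, -0.002], [-0.002, -0.004, -1.0]]
contact_force: [1.5, -0.2, -3.3]
width: 0.0308
finger_force: 60.3
```

>>> play_rows(series=[{"xyz":[-0.1,0.16,0],"rotation":[0,0,0],"hand":1},{"xyz":[-0.2,0.32,0],"rotation":[0,0,0],"hand":1},{"xyz":[-0.3,0.46,0],"rotation":[0,0,0],"hand":1},{"xyz":[-0.355,0.57,0],"rotation":[0,0,0],"hand":1},{"xyz":[-0.355,0.57,0],"rotation":[0,0,0],"hand":1},{"xyz":[-0.355,0.57,-0.12],"rotation":[0,0,0],"hand":1},{"xyz":[-0.355,0.57,-0.22],"rotation":[0,0,0],"hand":1},{"xyz":[-0.355,0.57,-0.3],"rotation":[0,0,0],"hand":1},{"xyz":[-0.355,0.57,-0.335],"rotation":[0,0,0],"hand":1},{"xyz":[-0.355,0.57,-0.335],"rotation":[0,0,0],"hand":1}])

```text
clock: 7.0
ee_pos: [0.4355, 0.3737, 0.1385]
eef_rot: [[-0.004, 1.0, -0.002], [1.0, 0.004, -0.002], [-0.002, -0.002, -1.0]]
contact_force: [0.6, -1.0, -2.7]
width: 0.0306
finger_force: 60.2
```

>>> play_rows(series=[{"xyz":[0,0,-0.005],"rotation":[0,0,0],"hand":1},{"xyz":[0,0,-0.01],"rotation":[0,0,0],"hand":1},{"xyz":[0,0,-0.01],"rotation":[0,0,0],"hand":1},{"xyz":[0,0,-0.01],"rotation":[0,0,0],"hand":-1},{"xyz":[0,0,-0.01],"rotation":[0,0,0],"hand":-1},{"xyz":[0,0,-0.01],"rotation":[0,0,0],"hand":-1},{"xyz":[0,0,-0.01],"rotation":[0,0,0],"hand":-1},{"xyz":[0,0,0.1],"rotation":[0,0,0],"hand":-1},{"xyz":[0,0,0.3],"rotation":[0,0,0],"hand":-1},{"xyz":[0,0,0.49],"rotation":[0,0,0],"hand":-1}])

```text
clock: 8.0
ee_pos: [0.4355, 0.3745, 0.2374]
eef_rot: [[-0.005, 1.0, -0.001], [1.0, 0.005, -0.001], [-0.001, -0.001, -1.0]]
contact_force: [0.6, 0.7, 0.3]
width: 0.0852
finger_force: 0.0
```

Run:
```python
from h import *
s=status.state();print(s['clock'],s['ee_pos'])
p,d=camera('scene');W=cloud('scene',d,camera_info('scene'))
m=(abs(W[...,0]-.437)<.07)&(abs(W[...,1]-.37)<.05)&(d>0)
for lo,hi in((.03,.09),(.113,.13)):
    q=W[m&(W[...,2]>lo)&(W[...,2]<hi)];print(len(q),np.round(q.mean(0),3) if len(q) else '')
cv2.imwrite('pics/s2.png',p[60:320,60:480,::-1])
```

```text
8.0 [0.43545532 0.37448588 0.23743754]
252 [0.446 0.364 0.06 ]
30 [0.438 0.371 0.119]
```

View pics/s2.png

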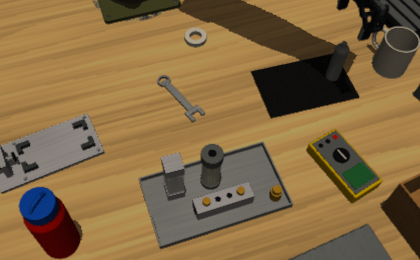

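The cylinder stands on the mat (338,62 in the crop). Next is the filter, gripped by its head cap.

>>> play_rows(series=[{"xyz":[0.08,-0.18,0],"rotation":[0,0,0],"hand":-1},{"xyz":[0.18,-0.38,0],"rotation":[0,0,0],"hand":-1},{"xyz":[0.28,-0.58,0],"rotation":[0,0,0],"hand":-1},{"xyz":[0.37,-0.78,0],"rotation":[0,0,0],"hand":-1},{"xyz":[0.45,-0.95,0],"rotation":[0,0,0],"hand":-1}])

```text
clock: 8.55
ee_pos: [0.5265, 0.1829, 0.2368]
eef_rot: [[-0.004, 1.0, 0.0], [1.0, 0.004, -0.0], [-0.0, 0.0, -1.0]]
contact_force: [-0.0, -0.2, -0.8]
width: 0.0858
finger_force: 0.0
```

>>> play_rows(series=[{"xyz":[0.09,-0.2,0],"rotation":[0,0,0],"hand":-1},{"xyz":[0.19,-0.4,0],"rotation":[0,0,0],"hand":-1},{"xyz":[0.28,-0.6,0],"rotation":[0,0,0],"hand":-1},{"xyz":[0.37,-0.78,0],"rotation":[0,0,0],"hand":-1},{"xyz":[0.41,-0.885,0],"rotation":[0,0,0],"hand":-1},{"xyz":[0.41,-0.885,-0.15],"rotation":[0,0,0],"hand":-1},{"xyz":[0.41,-0.885,-0.3],"rotation":[0,0,0],"hand":-1},{"xyz":[0.41,-0.885,-0.406],"rotation":[0,0,0],"hand":-1},{"xyz":[0.41,-0.885,-0.406],"rotation":[0,0,0],"hand":-1},{"xyz":[0.41,-0.885,-0.406],"rotation":[0,0,0],"hand":-1}])

```text
clock: 9.55
ee_pos: [0.6078, 0.0078, 0.1557]
eef_rot: [[-0.005, 1.0, -0.001], [1.0, 0.005, 0.0], [0.0, -0.001, -1.0]]
contact_force: [0.7, -0.3, 0.1]
width: 0.0855
finger_force: 0.0
```

>>> play_rows(series=[{"xyz":[0,0,0],"rotation":[0,0,0],"hand":1},{"xyz":[0,0,0],"rotation":[0,0,0],"hand":1},{"xyz":[0,0,0],"rotation":[0,0,0],"hand":1},{"xyz":[0,0,0],"rotation":[0,0,0],"hand":1},{"xyz":[0,0,0],"rotation":[0,0,0],"hand":1},{"xyz":[0,0,0],"rotation":[0,0,0],"hand":1},{"xyz":[0,0,0],"rotation":[0,0,0],"hand":1}])

```text
clock: 10.25
ee_pos: [0.6088, 0.0079, 0.1572]
eef_rot: [[-0.005, 1.0, 0.003], [1.0, 0.005, 0.0], [0.0, 0.003, -1.0]]
contact_force: [0.1, 0.8, 6.8]
width: 0.0429
finger_force: 60.7
```

>>> play_rows(series=[{"xyz":[0,0,0.1],"rotation":[0,0,0],"hand":1},{"xyz":[0,0,0.25],"rotation":[0,0,0],"hand":1},{"xyz":[-0.03,0.06,0.35],"rotation":[0,0,0],"hand":1},{"xyz":[-0.12,0.2,0.35],"rotation":[0,0,0],"hand":1},{"xyz":[-0.23,0.38,0.35],"rotation":[0,0,0],"hand":1},{"xyz":[-0.34,0.56,0.35],"rotation":[0,0,0],"hand":1},{"xyz":[-0.45,0.74,0.35],"rotation":[0,0,0],"hand":1},{"xyz":[-0.5,0.9,0.35],"rotation":[0,0,0],"hand":1}])

```text
clock: 11.05
ee_pos: [0.5052, 0.1888, 0.2254]
eef_rot: [[-0.005, 1.0, -0.002], [1.0, 0.005, -0.0], [-0.0, -0.002, -1.0]]
contact_force: [-0.1, -0.2, -2.1]
width: 0.0432
finger_force: 61.4
```

>>> play_rows(series=[{"xyz":[-0.1,0.16,0],"rotation":[0,0,0],"hand":1},{"xyz":[-0.2,0.32,0],"rotation":[0,0,0],"hand":1},{"xyz":[-0.3,0.46,0],"rotation":[0,0,0],"hand":1},{"xyz":[-0.355,0.57,0],"rotation":[0,0,0],"hand":1},{"xyz":[-0.355,0.57,0],"rotation":[0,0,0],"hand":1},{"xyz":[-0.355,0.57,-0.12],"rotation":[0,0,0],"hand":1},{"xyz":[-0.355,0.57,-0.22],"rotation":[0,0,0],"hand":1},{"xyz":[-0.355,0.57,-0.3],"rotation":[0,0,0],"hand":1},{"xyz":[-0.355,0.57,-0.335],"rotation":[0,0,0],"hand":1},{"xyz":[-0.355,0.57,-0.335],"rotation":[0,0,0],"hand":1}])

```text
clock: 12.05
ee_pos: [0.4369, 0.3011, 0.1588]
eef_rot: [[-0.004, 1.0, -0.001], [1.0, 0.004, -0.001], [-0.001, -0.001, -1.0]]
contact_force: [-0.0, -0.8, -2.0]
width: 0.0427
finger_force: 61.4
```

>>> play_rows(series=[{"xyz":[0,0,-0.005],"rotation":[0,0,0],"hand":1},{"xyz":[0,0,-0.01],"rotation":[0,0,0],"hand":1},{"xyz":[0,0,-0.01],"rotation":[0,0,0],"hand":1},{"xyz":[0,0,-0.01],"rotation":[0,0,0],"hand":-1},{"xyz":[0,0,-0.01],"rotation":[0,0,0],"hand":-1},{"xyz":[0,0,-0.01],"rotation":[0,0,0],"hand":-1},{"xyz":[0,0,-0.01],"rotation":[0,0,0],"hand":-1},{"xyz":[0,0,0.1],"rotation":[0,0,0],"hand":-1},{"xyz":[0,0,0.25],"rotation":[0,0,0],"hand":-1},{"xyz":[0,0,0.4],"rotation":[0,0,0],"hand":-1}])

```text
clock: 13.05
ee_pos: [0.4364, 0.3015, 0.239]
eef_rot: [[-0.005, 1.0, -0.001], [1.0, 0.005, -0.001], [-0.001, -0.001, -1.0]]
contact_force: [0.3, 1.5, 0.7]
width: 0.0855
finger_force: 0.0
```

>>> play_rows(series=[{"xyz":[0.08,-0.18,0],"rotation":[0,0,0],"hand":-1},{"xyz":[0.18,-0.38,0],"rotation":[0,0,0],"hand":-1},{"xyz":[0.28,-0.58,0],"rotation":[0,0,0],"hand":-1},{"xyz":[0.37,-0.78,0],"rotation":[0,0,0],"hand":-1},{"xyz":[0.45,-0.95,0],"rotation":[0,0,0],"hand":-1}])

```text
clock: 13.55
ee_pos: [0.5274, 0.1098, 0.2386]
eef_rot: [[-0.004, 1.0, 0.0], [1.0, 0.004, -0.0], [-0.0, 0.0, -1.0]]
contact_force: [-0.1, 0.2, 0.7]
width: 0.0855
finger_force: 0.0
```

>>> play_rows(series=[{"xyz":[0.09,-0.2,0],"rotation":[0,0,-0.02],"hand":-1},{"xyz":[0.19,-0.4,0],"rotation":[0,0,-0.02],"hand":-1},{"xyz":[0.28,-0.6,0],"rotation":[0,0,-0.02],"hand":-1},{"xyz":[0.37,-0.79,0],"rotation":[0,0,-0.02],"hand":-1},{"xyz":[0.4,-0.915,0],"rotation":[0,0,-0.02],"hand":-1},{"xyz":[0.4,-0.915,-0.15],"rotation":[0,0,-0.02],"hand":-1},{"xyz":[0.4,-0.915,-0.3],"rotation":[0,0,-0.02],"hand":-1},{"xyz":[0.4,-0.915,-0.375],"rotation":[0,0,-0.02],"hand":-1},{"xyz":[0.4,-0.915,-0.375],"rotation":[0,0,-0.02],"hand":-1},{"xyz":[0.4,-0.915,-0.375],"rotation":[0,0,-0.02],"hand":-1}])

```text
clock: 14.55
ee_pos: [0.6068, -0.0712, 0.1637]
eef_rot: [[0.016, 1.0, -0.0], [1.0, -0.016, 0.0], [0.0, -0.0, -1.0]]
contact_force: [0.2, 0.2, -0.6]
width: 0.0855
finger_force: 0.0
```

>>> play_rows(series=[{"xyz":[0,0,0],"rotation":[0,0,0],"hand":1},{"xyz":[0,0,0],"rotation":[0,0,0],"hand":1},{"xyz":[0,0,0],"rotation":[0,0,0],"hand":1},{"xyz":[0,0,0],"rotation":[0,0,0],"hand":1},{"xyz":[0,0,0],"rotation":[0,0,0],"hand":1},{"xyz":[0,0,0],"rotation":[0,0,0],"hand":1},{"xyz":[0,0,0],"rotation":[0,0,0],"hand":1}])

```text
clock: 15.25
ee_pos: [0.6078, -0.0712, 0.1648]
eef_rot: [[0.016, 1.0, 0.003], [1.0, -0.016, -0.0], [-0.0, 0.003, -1.0]]
contact_force: [0.8, -0.2, 6.1]
width: 0.0351
finger_force: 60.8
```

>>> play_rows(series=[{"xyz":[0,0,0.1],"rotation":[0,0,0],"hand":1},{"xyz":[0,0,0.25],"rotation":[0,0,0],"hand":1},{"xyz":[-0.03,0.06,0.35],"rotation":[0,0,0],"hand":1},{"xyz":[-0.12,0.2,0.35],"rotation":[0,0,0],"hand":1},{"xyz":[-0.23,0.38,0.35],"rotation":[0,0,0],"hand":1},{"xyz":[-0.34,0.56,0.35],"rotation":[0,0,0],"hand":1},{"xyz":[-0.45,0.74,0.35],"rotation":[0,0,0],"hand":1},{"xyz":[-0.5,0.9,0.35],"rotation":[0,0,0],"hand":1}])

```text
clock: 16.05
ee_pos: [0.5033, 0.1097, 0.2325]
eef_rot: [[0.016, 1.0, -0.005], [1.0, -0.016, -0.001], [-0.001, -0.005, -1.0]]
contact_force: [0.4, -0.9, -2.4]
width: 0.0353
finger_force: 60.5
```

>>> play_rows(series=[{"xyz":[-0.1,0.16,0],"rotation":[0,0,0],"hand":1},{"xyz":[-0.2,0.32,0],"rotation":[0,0,0],"hand":1},{"xyz":[-0.3,0.46,0],"rotation":[0,0,0],"hand":1},{"xyz":[-0.355,0.57,0],"rotation":[0,0,0],"hand":1},{"xyz":[-0.355,0.57,0],"rotation":[0,0,0],"hand":1},{"xyz":[-0.355,0.57,-0.12],"rotation":[0,0,0],"hand":1},{"xyz":[-0.355,0.57,-0.22],"rotation":[0,0,0],"hand":1},{"xyz":[-0.355,0.57,-0.3],"rotation":[0,0,0],"hand":1},{"xyz":[-0.355,0.57,-0.335],"rotation":[0,0,0],"hand":1},{"xyz":[-0.355,0.57,-0.335],"rotation":[0,0,0],"hand":1}])

```text
clock: 17.05
ee_pos: [0.4358, 0.222, 0.1662]
eef_rot: [[0.017, 1.0, -0.001], [1.0, -0.017, -0.001], [-0.001, -0.001, -1.0]]
contact_force: [-0.3, 0.5, -2.6]
width: 0.0352
finger_force: 60.0
```

>>> play_rows(series=[{"xyz":[0,0,-0.005],"rotation":[0,0,0],"hand":1},{"xyz":[0,0,-0.01],"rotation":[0,0,0],"hand":1},{"xyz":[0,0,-0.01],"rotation":[0,0,0],"hand":1},{"xyz":[0,0,-0.01],"rotation":[0,0,0],"hand":-1},{"xyz":[0,0,-0.01],"rotation":[0,0,0],"hand":-1},{"xyz":[0,0,-0.01],"rotation":[0,0,0],"hand":-1},{"xyz":[0,0,-0.01],"rotation":[0,0,0],"hand":-1},{"xyz":[0,0,0.1],"rotation":[0,0,0],"hand":-1},{"xyz":[0,0,0.25],"rotation":[0,0,0],"hand":-1},{"xyz":[0,0,0.4],"rotation":[0,0,0],"hand":-1}])

```text
clock: 18.05
ee_pos: [0.4354, 0.2226, 0.2472]
eef_rot: [[0.016, 1.0, -0.001], [1.0, -0.016, -0.001], [-0.001, -0.001, -1.0]]
contact_force: [0.2, 0.1, 0.4]
width: 0.0854
finger_force: 0.0
```

>>> play_rows(series=[{"xyz":[0.1,-0.16,0.05],"rotation":[0,0,0],"hand":-1},{"xyz":[0.22,-0.36,0.1],"rotation":[0,0,0],"hand":-1},{"xyz":[0.34,-0.54,0.1],"rotation":[0,0,0],"hand":-1},{"xyz":[0.46,-0.72,0.1],"rotation":[0,0,0],"hand":-1},{"xyz":[0.56,-0.9,0.1],"rotation":[0,0,0],"hand":-1}])

```text
clock: 18.55
ee_pos: [0.549, 0.0413, 0.2669]
eef_rot: [[0.016, 1.0, 0.001], [1.0, -0.016, 0.0], [0.0, 0.001, -1.0]]
contact_force: [0.7, 0.3, 0.5]
width: 0.0852
finger_force: 0.0
```

>>> play_rows(series=[{"xyz":[0.16,-0.05,0],"rotation":[0,0,0.032],"hand":-1},{"xyz":[0.36,-0.1,0],"rotation":[0,0,0.032],"hand":-1},{"xyz":[0.54,-0.15,0],"rotation":[0,0,0.032],"hand":-1},{"xyz":[0.58,-0.148,0],"rotation":[0,0,0.032],"hand":-1},{"xyz":[0.58,-0.148,0],"rotation":[0,0,0.032],"hand":-1}])

```text
clock: 19.05
ee_pos: [0.6647, 0.013, 0.2656]
eef_rot: [[-0.017, 1.0, -0.001], [1.0, 0.017, 0.0], [0.0, -0.001, -1.0]]
contact_force: [-0.5, -0.5, 0.0]
width: 0.0857
finger_force: 0.0
```

Run:
```python
from h import *
s=status.state();print(s['clock'],s['ee_pos'])
p,d,W,ci=wrist()
for o in finder.outline_of('wrist','manifold')[:1]:
    m=o['region'];q=W[m&(d>0)];q=q[(q[:,2]>.03)&(q[:,2]<.043)]
    c,s_,a=cv2.minAreaRect((q[:,:2]*1000).astype(np.float32));print(o['score'],np.round(c,1),np.round(s_,1),round(a,1))
p2,_=camera('scene')
cv2.imwrite('pics/w3.png',np.vstack([p[60:,:,::-1],p2[60:320,:,::-1]]))
```

```text
19.05 [0.66474214 0.01299313 0.26558709]
0.56 [667.9  13.1] [ 33.3 119.3] 0.6
```

View pics/w3.png

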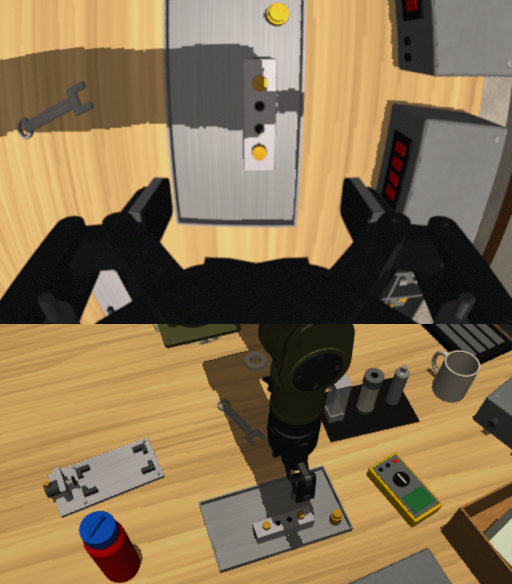

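All three tall parts stand on the mat, and the gripper is centred over the manifold (wrist 259,115). Now I'll descend with the fingers part open.

>>> play_rows(series=[{"xyz":[0.005,0.004,-0.2],"rotation":[0,0,0],"hand":-0.35},{"xyz":[0.005,0.004,-0.4],"rotation":[0,0,0],"hand":-0.35},{"xyz":[0.005,0.004,-0.6],"rotation":[0,0,0],"hand":-0.35},{"xyz":[0.005,0.004,-0.75],"rotation":[0,0,0],"hand":-0.35},{"xyz":[0.005,0.004,-0.83],"rotation":[0,0,0],"hand":-0.35},{"xyz":[0.005,0.004,-0.89],"rotation":[0,0,0],"hand":-0.35},{"xyz":[0.005,0.004,-0.89],"rotation":[0,0,0],"hand":-0.35}])

```text
clock: 19.9
ee_pos: [0.663, 0.0144, 0.0876]
eef_rot: [[-0.018, 1.0, -0.003], [1.0, 0.018, -0.0], [0.0, -0.003, -1.0]]
contact_force: [-0.5, -0.3, -0.1]
width: 0.0576
finger_force: 0.0
```

>>> play_rows(series=[{"xyz":[0,0,0],"rotation":[0,0,0],"hand":1},{"xyz":[0,0,0],"rotation":[0,0,0],"hand":1},{"xyz":[0,0,0],"rotation":[0,0,0],"hand":1},{"xyz":[0,0,0],"rotation":[0,0,0],"hand":1},{"xyz":[0,0,0],"rotation":[0,0,0],"hand":1}])

```text
clock: 20.4
ee_pos: [0.6662, 0.0141, 0.0909]
eef_rot: [[-0.017, 1.0, 0.004], [1.0, 0.017, 0.0], [0.0, 0.004, -1.0]]
contact_force: [-0.1, 0.4, 6.9]
width: 0.0326
finger_force: 61.7
```

>>> play_rows(series=[{"xyz":[0,0,0.1],"rotation":[0,0,0],"hand":1},{"xyz":[0,0,0.25],"rotation":[0,0,0],"hand":1},{"xyz":[-0.06,-0.05,0.35],"rotation":[0,0,0],"hand":1},{"xyz":[-0.18,-0.18,0.35],"rotation":[0,0,0],"hand":1},{"xyz":[-0.3,-0.32,0.35],"rotation":[0,0,0],"hand":1},{"xyz":[-0.42,-0.46,0.35],"rotation":[0,0,0],"hand":1},{"xyz":[-0.54,-0.6,0.35],"rotation":[0,0,0],"hand":1},{"xyz":[-0.65,-0.75,0.35],"rotation":[0,0,0],"hand":1}])

```text
clock: 21.2
ee_pos: [0.533, -0.1367, 0.1585]
eef_rot: [[-0.018, 1.0, -0.001], [1.0, 0.018, 0.0], [0.0, -0.001, -1.0]]
contact_force: [0.4, -0.2, -3.2]
width: 0.0328
finger_force: 60.7
```

>>> play_rows(series=[{"xyz":[-0.12,-0.17,0],"rotation":[0,0,0.03],"hand":1},{"xyz":[-0.24,-0.34,0],"rotation":[0,0,0.06],"hand":1},{"xyz":[-0.36,-0.5,0],"rotation":[0,0,0.09],"hand":1},{"xyz":[-0.46,-0.64,0],"rotation":[0,0,0.112],"hand":1},{"xyz":[-0.515,-0.745,0],"rotation":[0,0,0.112],"hand":1},{"xyz":[-0.515,-0.745,-0.1],"rotation":[0,0,0.112],"hand":1},{"xyz":[-0.515,-0.745,-0.15],"rotation":[0,0,0.112],"hand":1},{"xyz":[-0.515,-0.745,-0.15],"rotation":[0,0,0.112],"hand":1},{"xyz":[-0.515,-0.745,-0.15],"rotation":[0,0,0.112],"hand":1}])

```text
clock: 22.1
ee_pos: [0.4317, -0.2843, 0.1285]
eef_rot: [[-0.135, 0.991, -0.001], [0.991, 0.135, 0.001], [0.001, -0.001, -1.0]]
contact_force: [0.3, -0.1, -3.2]
width: 0.0324
finger_force: 60.6
```

Run:
```python
from h import *
s=status.state();print(s['clock'],s['ee_pos'],s['eef_rot'][0],s['contact_force'])
for n in('scene','top'):
    p,d=camera(n);W=cloud(n,d,camera_info(n))
    for o in finder.outline_of(n,'manifold')[:1]:
        m=o['region'];q=W[m&(d>0)];zs=np.percentile(q[:,2],[5,50,95]);print(n,o['score'],m.sum(),zs)
        q=q[(q[:,2]>.06)&(q[:,2]<.13)]
        c,s_,a=cv2.minAreaRect((q[:,:2]*1000).astype(np.float32));print(np.round(c,1),np.round(s_,1),round(a,1))
    cv2.imwrite(f'pics/{n}4.png',cv2.resize(p[130:270,30:200,::-1] if n=='scene' else p[150:280,300:460,::-1],None,fx=4,fy=4))
```

```text
22.1 [ 0.4317327  -0.28432178  0.12850178] [-0.13505557  0.99083745 -0.00107241] [ 0.30832879 -0.12401368 -3.18058682]
scene 0.78 971 [0.04624901 0.07367984 0.08458103]
[ 435.  -286.1] [ 38.4 119.2] 7.7
top 0.76 422 [0.05120534 0.0761606  0.08661835]
[ 426.4 -253.4] [33.7 53.7] 7.8
```

View pics/scene4.png

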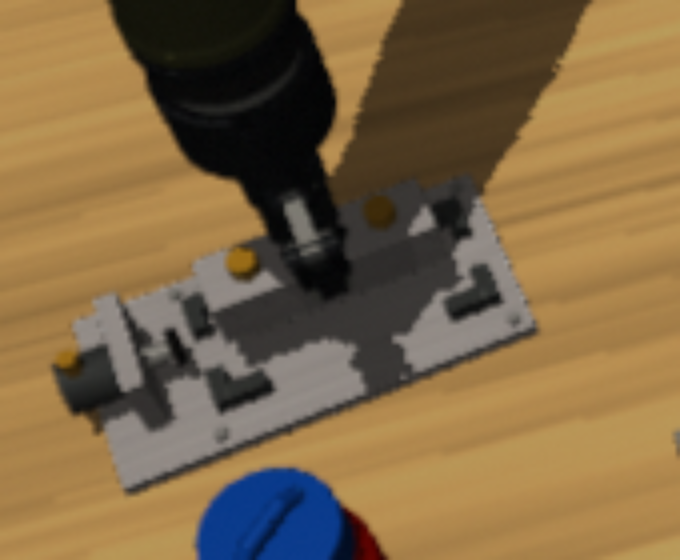

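The block hovers over the pocket, aligned to it within about 1 mm and 0.1° (fittings at 243,262 and 379,210). Lowering it now.

>>> play_rows(series=[{"xyz":[0,0,-0.06],"rotation":[0,0,0],"hand":1},{"xyz":[0,0,-0.11],"rotation":[0,0,0],"hand":1},{"xyz":[0,0,-0.14],"rotation":[0,0,0],"hand":1},{"xyz":[0,0,-0.15],"rotation":[0,0,0],"hand":1},{"xyz":[0,0,-0.155],"rotation":[0,0,0],"hand":1},{"xyz":[0,0,-0.155],"rotation":[0,0,0],"hand":1}])

```text
clock: 22.9
ee_pos: [0.4309, -0.2843, 0.0979]
eef_rot: [[-0.134, 0.991, -0.002], [0.991, 0.134, 0.001], [0.002, -0.002, -1.0]]
contact_force: [-2.7, 2.0, 4.0]
width: 0.0329
finger_force: 61.5
```

Contact with the pocket floor (+4 N). Releasing, rising and checking.

>>> play_rows(series=[{"xyz":[0,0,0],"rotation":[0,0,0],"hand":-0.35},{"xyz":[0,0,0],"rotation":[0,0,0],"hand":-0.35},{"xyz":[0,0,0],"rotation":[0,0,0],"hand":-0.35},{"xyz":[0,0,0.05],"rotation":[0,0,0],"hand":-0.35},{"xyz":[0,0,0.2],"rotation":[0,0,0],"hand":-0.35},{"xyz":[0,0,0.4],"rotation":[0,0,0],"hand":-1},{"xyz":[0,0,0.6],"rotation":[0,0,0],"hand":-1},{"xyz":[0,0,0.75],"rotation":[0,0,0],"hand":-1}])

```text
clock: 23.7
ee_pos: [0.4324, -0.2854, 0.2511]
eef_rot: [[-0.134, 0.991, 0.003], [0.991, 0.134, -0.002], [-0.002, 0.003, -1.0]]
contact_force: [1.0, -0.3, -0.4]
width: 0.0855
finger_force: 0.0
```

>>> play_rows(series=[{"xyz":[0.02,0.2,0],"rotation":[0,0,-0.06],"hand":-1},{"xyz":[0.02,0.4,0],"rotation":[0,0,-0.112],"hand":-1},{"xyz":[0.02,0.6,0],"rotation":[0,0,-0.132],"hand":-1},{"xyz":[0.02,0.8,0],"rotation":[0,0,-0.144],"hand":-1},{"xyz":[0.02,0.95,0],"rotation":[0,0,-0.144],"hand":-1}])

```text
clock: 24.2
ee_pos: [0.4355, -0.0931, 0.2486]
eef_rot: [[0.016, 1.0, 0.001], [1.0, -0.016, 0.0], [0.0, 0.001, -1.0]]
contact_force: [0.1, 0.1, -0.6]
width: 0.0857
finger_force: 0.0
```

Run:
```python
from h import *
s=status.state();print(s['clock'],s['ee_pos'])
for n in('scene','top'):
    p,d=camera(n);W=cloud(n,d,camera_info(n))
    for o in finder.outline_of(n,'manifold')[:1]:
        m=o['region'];q=W[m&(d>0)];print(n,o['score'],m.sum(),np.percentile(q[:,2],[5,50,95]))
        q=q[(q[:,2]>.038)&(q[:,2]<.052)]
        c,s_,a=cv2.minAreaRect((q[:,:2]*1000).astype(np.float32));print(np.round(c,1),np.round(s_,1),round(a,1))
    if n=='scene':
      for l in('cylinder','filter','flowmeter'):
        o=finder.outline_of(n,l)[0];q=W[o['region']&(d>0)];q=q[q[:,2]>np.percentile(q[:,2],95)-.006];print(l,round(o['score'],2),np.round((np.percentile(q,2,0)+np.percentile(q,98,0))/2,3))
      A=p
A=cv2.resize(A[150:270,30:200,::-1],None,fx=3,fy=3);B=cv2.resize(p[170:260,310:460,::-1],None,fx=3.4,fy=3)[:,:510]
cv2.imwrite('pics/5.png',np.hstack([A[:270,:],B])[:, :800] if 0 else np.vstack([A[:330,:510],B[:270]]))
```

```text
24.2 [ 0.43549801 -0.09308975  0.24856337]
scene 0.76 1323 [0.01333651 0.04308746 0.05311423]
[ 431.1 -286.9] [ 37.8 119.6] 7.7
cylinder 0.71 [0.44  0.371 0.113]
filter 0.69 [0.44  0.298 0.005]
flowmeter 0.59 [0.437 0.22  0.128]
top 0.57 208 [0.04170427 0.04593486 0.05654403]
[ 435. -331.] [34.  32.4] 6.7
```

View pics/5.png

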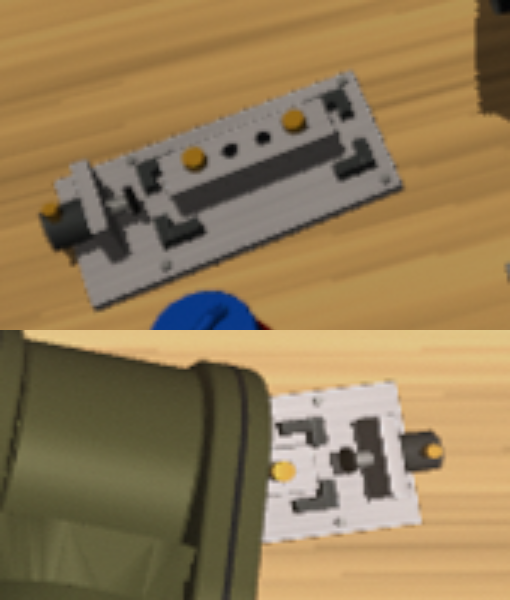

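The manifold lies flat inside the four stops in both views. Now the flowmeter goes back first.

>>> play_rows(series=[{"xyz":[0,0.2,0],"rotation":[0,0,0],"hand":-1},{"xyz":[0,0.4,0],"rotation":[0,0,0],"hand":-1},{"xyz":[0,0.6,0],"rotation":[0,0,0],"hand":-1},{"xyz":[0,0.8,0],"rotation":[0,0,0],"hand":-1},{"xyz":[0,0.95,0],"rotation":[0,0,0],"hand":-1}])

```text
clock: 25.05
ee_pos: [0.4363, 0.0959, 0.2478]
eef_rot: [[0.017, 1.0, 0.001], [1.0, -0.017, 0.0], [0.0, 0.001, -1.0]]
contact_force: [0.3, -0.7, 1.3]
width: 0.0855
finger_force: 0.0
```

>>> play_rows(series=[{"xyz":[0,0.2,0],"rotation":[0,0,0],"hand":-1},{"xyz":[0,0.4,0],"rotation":[0,0,0],"hand":-1},{"xyz":[0,0.55,0],"rotation":[0,0,0],"hand":-1},{"xyz":[0,0.639,0],"rotation":[0,0,0],"hand":-1},{"xyz":[0,0.639,0],"rotation":[0,0,0],"hand":-1},{"xyz":[0,0.639,0],"rotation":[0,0,0],"hand":-1}])

```text
clock: 25.65
ee_pos: [0.4362, 0.2221, 0.2475]
eef_rot: [[0.017, 1.0, -0.0], [1.0, -0.017, -0.001], [-0.001, -0.0, -1.0]]
contact_force: [0.5, 0.2, -0.3]
width: 0.0851
finger_force: 0.0
```

>>> play_rows(series=[{"xyz":[0,0,-0.15],"rotation":[0,0,0],"hand":-1},{"xyz":[0,0,-0.3],"rotation":[0,0,0],"hand":-1},{"xyz":[0,0,-0.415],"rotation":[0,0,0],"hand":-1},{"xyz":[0,0,-0.415],"rotation":[0,0,0],"hand":-1},{"xyz":[0,0,-0.415],"rotation":[0,0,0],"hand":1},{"xyz":[0,0,-0.415],"rotation":[0,0,0],"hand":1},{"xyz":[0,0,-0.415],"rotation":[0,0,0],"hand":1},{"xyz":[0,0,-0.415],"rotation":[0,0,0],"hand":1},{"xyz":[0,0,-0.415],"rotation":[0,0,0],"hand":1},{"xyz":[0,0,-0.415],"rotation":[0,0,0],"hand":1}])

```text
clock: 26.65
ee_pos: [0.4366, 0.2232, 0.1662]
eef_rot: [[0.016, 1.0, 0.003], [1.0, -0.016, 0.001], [0.001, 0.003, -1.0]]
contact_force: [-0.7, -1.1, 5.4]
width: 0.0353
finger_force: 60.7
```

>>> play_rows(series=[{"xyz":[0,0,0.1],"rotation":[0,0,0],"hand":1},{"xyz":[0,0,0.25],"rotation":[0,0,0],"hand":1},{"xyz":[0.05,-0.08,0.35],"rotation":[0,0,0],"hand":1},{"xyz":[0.15,-0.26,0.35],"rotation":[0,0,0],"hand":1},{"xyz":[0.25,-0.44,0.35],"rotation":[0,0,0],"hand":1},{"xyz":[0.35,-0.62,0.35],"rotation":[0,0,0],"hand":1},{"xyz":[0.45,-0.78,0.35],"rotation":[0,0,0],"hand":1},{"xyz":[0.5,-0.9,0.35],"rotation":[0,0,0],"hand":1}])

```text
clock: 27.45
ee_pos: [0.5372, 0.0408, 0.2348]
eef_rot: [[0.018, 1.0, 0.001], [1.0, -0.018, -0.001], [-0.0, 0.001, -1.0]]
contact_force: [0.0, 0.8, -3.1]
width: 0.0353
finger_force: 60.6
```

>>> play_rows(series=[{"xyz":[0.1,-0.16,0],"rotation":[0,0,0],"hand":1},{"xyz":[0.2,-0.32,0],"rotation":[0,0,0],"hand":1},{"xyz":[0.3,-0.46,0],"rotation":[0,0,0],"hand":1},{"xyz":[0.355,-0.57,0],"rotation":[0,0,0],"hand":1},{"xyz":[0.355,-0.57,0],"rotation":[0,0,0],"hand":1},{"xyz":[0.355,-0.57,-0.12],"rotation":[0,0,0],"hand":1},{"xyz":[0.355,-0.57,-0.22],"rotation":[0,0,0],"hand":1},{"xyz":[0.355,-0.57,-0.3],"rotation":[0,0,0],"hand":1},{"xyz":[0.355,-0.57,-0.345],"rotation":[0,0,0],"hand":1},{"xyz":[0.355,-0.57,-0.345],"rotation":[0,0,0],"hand":1}])

```text
clock: 28.45
ee_pos: [0.6058, -0.0706, 0.1657]
eef_rot: [[0.016, 1.0, -0.002], [1.0, -0.016, 0.0], [0.0, -0.002, -1.0]]
contact_force: [-0.2, -0.2, -1.7]
width: 0.0354
finger_force: 60.9
```

>>> play_rows(series=[{"xyz":[0.005,0,-0.005],"rotation":[0,0,0],"hand":1},{"xyz":[0.005,0,-0.01],"rotation":[0,0,0],"hand":1},{"xyz":[0.005,0,-0.01],"rotation":[0,0,0],"hand":1},{"xyz":[0.005,0,-0.01],"rotation":[0,0,0],"hand":-1},{"xyz":[0.005,0,-0.01],"rotation":[0,0,0],"hand":-1},{"xyz":[0.005,0,-0.01],"rotation":[0,0,0],"hand":-1},{"xyz":[0.005,0,-0.01],"rotation":[0,0,0],"hand":-1},{"xyz":[0,0,0.1],"rotation":[0,0,0],"hand":-1},{"xyz":[0,0,0.25],"rotation":[0,0,0],"hand":-1},{"xyz":[0,0,0.4],"rotation":[0,0,0],"hand":-1}])

```text
clock: 29.45
ee_pos: [0.6064, -0.0712, 0.246]
eef_rot: [[0.016, 1.0, -0.001], [1.0, -0.016, 0.0], [0.0, -0.002, -1.0]]
contact_force: [1.2, -0.0, -0.3]
width: 0.0852
finger_force: 0.0
```

>>> play_rows(series=[{"xyz":[-0.09,0.19,0],"rotation":[0,0,0.02],"hand":-1},{"xyz":[-0.19,0.39,0],"rotation":[0,0,0.02],"hand":-1},{"xyz":[-0.28,0.59,0],"rotation":[0,0,0.02],"hand":-1},{"xyz":[-0.37,0.79,0],"rotation":[0,0,0.02],"hand":-1},{"xyz":[-0.45,0.95,0],"rotation":[0,0,0.02],"hand":-1}])

```text
clock: 29.95
ee_pos: [0.5158, 0.1206, 0.2458]
eef_rot: [[-0.005, 1.0, 0.0], [1.0, 0.005, 0.001], [0.001, 0.0, -1.0]]
contact_force: [0.0, 0.4, 0.3]
width: 0.0853
finger_force: 0.0
```

>>> play_rows(series=[{"xyz":[-0.08,0.2,0],"rotation":[0,0,0],"hand":-1},{"xyz":[-0.17,0.4,0],"rotation":[0,0,0],"hand":-1},{"xyz":[-0.26,0.6,0],"rotation":[0,0,0],"hand":-1},{"xyz":[-0.35,0.79,0],"rotation":[0,0,0],"hand":-1},{"xyz":[-0.4025,0.915,0],"rotation":[0,0,0],"hand":-1},{"xyz":[-0.4025,0.915,0],"rotation":[0,0,0],"hand":-1},{"xyz":[-0.4025,0.915,0],"rotation":[0,0,0],"hand":-1}])

```text
clock: 30.65
ee_pos: [0.4361, 0.3021, 0.2456]
eef_rot: [[-0.006, 1.0, 0.0], [1.0, 0.006, -0.001], [-0.001, 0.0, -1.0]]
contact_force: [-0.6, 0.8, -0.8]
width: 0.0853
finger_force: 0.0
```

>>> play_rows(series=[{"xyz":[0,0,-0.15],"rotation":[0,0,0],"hand":-1},{"xyz":[0,0,-0.3],"rotation":[0,0,0],"hand":-1},{"xyz":[0,0,-0.445],"rotation":[0,0,0],"hand":-1},{"xyz":[0,0,-0.445],"rotation":[0,0,0],"hand":-1},{"xyz":[0,0,-0.445],"rotation":[0,0,0],"hand":1},{"xyz":[0,0,-0.445],"rotation":[0,0,0],"hand":1},{"xyz":[0,0,-0.445],"rotation":[0,0,0],"hand":1},{"xyz":[0,0,-0.445],"rotation":[0,0,0],"hand":1},{"xyz":[0,0,-0.445],"rotation":[0,0,0],"hand":1},{"xyz":[0,0,-0.445],"rotation":[0,0,0],"hand":1}])

```text
clock: 31.65
ee_pos: [0.4376, 0.3025, 0.1587]
eef_rot: [[-0.005, 1.0, 0.004], [1.0, 0.005, 0.002], [0.002, 0.004, -1.0]]
contact_force: [1.0, -0.6, 6.0]
width: 0.0429
finger_force: 60.6
```

>>> play_rows(series=[{"xyz":[0,0,0.1],"rotation":[0,0,0],"hand":1},{"xyz":[0,0,0.25],"rotation":[0,0,0],"hand":1},{"xyz":[0.05,-0.08,0.35],"rotation":[0,0,0],"hand":1},{"xyz":[0.15,-0.26,0.35],"rotation":[0,0,0],"hand":1},{"xyz":[0.25,-0.44,0.35],"rotation":[0,0,0],"hand":1},{"xyz":[0.35,-0.62,0.35],"rotation":[0,0,0],"hand":1},{"xyz":[0.45,-0.78,0.35],"rotation":[0,0,0],"hand":1},{"xyz":[0.5,-0.9,0.35],"rotation":[0,0,0],"hand":1}])

```text
clock: 32.45
ee_pos: [0.5378, 0.1199, 0.2272]
eef_rot: [[-0.003, 1.0, 0.002], [1.0, 0.003, -0.0], [-0.0, 0.002, -1.0]]
contact_force: [0.2, 1.1, -1.5]
width: 0.0426
finger_force: 61.3
```

>>> play_rows(series=[{"xyz":[0.1,-0.16,0],"rotation":[0,0,0],"hand":1},{"xyz":[0.2,-0.32,0],"rotation":[0,0,0],"hand":1},{"xyz":[0.3,-0.46,0],"rotation":[0,0,0],"hand":1},{"xyz":[0.36,-0.57,0],"rotation":[0,0,0],"hand":1},{"xyz":[0.36,-0.57,0],"rotation":[0,0,0],"hand":1},{"xyz":[0.36,-0.57,-0.12],"rotation":[0,0,0],"hand":1},{"xyz":[0.36,-0.57,-0.22],"rotation":[0,0,0],"hand":1},{"xyz":[0.36,-0.57,-0.3],"rotation":[0,0,0],"hand":1},{"xyz":[0.36,-0.57,-0.345],"rotation":[0,0,0],"hand":1},{"xyz":[0.36,-0.57,-0.345],"rotation":[0,0,0],"hand":1}])

```text
clock: 33.45
ee_pos: [0.6078, 0.0084, 0.1582]
eef_rot: [[-0.005, 1.0, -0.0], [1.0, 0.005, 0.0], [0.0, -0.0, -1.0]]
contact_force: [-0.5, 0.5, -1.4]
width: 0.0426
finger_force: 61.6
```

>>> play_rows(series=[{"xyz":[0,0,-0.005],"rotation":[0,0,0],"hand":1},{"xyz":[0,0,-0.01],"rotation":[0,0,0],"hand":1},{"xyz":[0,0,-0.01],"rotation":[0,0,0],"hand":1},{"xyz":[0,0,-0.01],"rotation":[0,0,0],"hand":-1},{"xyz":[0,0,-0.01],"rotation":[0,0,0],"hand":-1},{"xyz":[0,0,-0.01],"rotation":[0,0,0],"hand":-1},{"xyz":[0,0,-0.01],"rotation":[0,0,0],"hand":-1},{"xyz":[0,0,0.1],"rotation":[0,0,0],"hand":-1},{"xyz":[0,0,0.25],"rotation":[0,0,0],"hand":-1},{"xyz":[0,0,0.4],"rotation":[0,0,0],"hand":-1}])

```text
clock: 34.45
ee_pos: [0.6079, 0.0078, 0.2379]
eef_rot: [[-0.005, 1.0, -0.002], [1.0, 0.005, -0.0], [-0.0, -0.002, -1.0]]
contact_force: [0.9, -0.7, 0.3]
width: 0.0851
finger_force: 0.0
```

>>> play_rows(series=[{"xyz":[-0.09,0.19,0],"rotation":[0,0,0],"hand":-1},{"xyz":[-0.19,0.39,0],"rotation":[0,0,0],"hand":-1},{"xyz":[-0.28,0.59,0],"rotation":[0,0,0],"hand":-1},{"xyz":[-0.37,0.79,0],"rotation":[0,0,0],"hand":-1},{"xyz":[-0.45,0.95,0],"rotation":[0,0,0],"hand":-1}])

```text
clock: 34.95
ee_pos: [0.5173, 0.1997, 0.2377]
eef_rot: [[-0.005, 1.0, 0.0], [1.0, 0.005, 0.0], [0.0, 0.0, -1.0]]
contact_force: [0.3, -1.0, -0.1]
width: 0.0855
finger_force: 0.0
```

>>> play_rows(series=[{"xyz":[-0.08,0.2,0],"rotation":[0,0,0],"hand":-1},{"xyz":[-0.18,0.4,0],"rotation":[0,0,0],"hand":-1},{"xyz":[-0.27,0.6,0],"rotation":[0,0,0],"hand":-1},{"xyz":[-0.36,0.78,0],"rotation":[0,0,0],"hand":-1},{"xyz":[-0.415,0.885,0],"rotation":[0,0,0],"hand":-1},{"xyz":[-0.415,0.885,0],"rotation":[0,0,0],"hand":-1},{"xyz":[-0.415,0.885,0],"rotation":[0,0,0],"hand":-1}])

```text
clock: 35.65
ee_pos: [0.4351, 0.375, 0.2374]
eef_rot: [[-0.006, 1.0, -0.0], [1.0, 0.006, -0.001], [-0.001, -0.0, -1.0]]
contact_force: [0.0, -0.8, -1.0]
width: 0.0856
finger_force: 0.0
```

>>> play_rows(series=[{"xyz":[0,0,-0.18],"rotation":[0,0,0],"hand":-1},{"xyz":[0,0,-0.36],"rotation":[0,0,0],"hand":-1},{"xyz":[0,0,-0.505],"rotation":[0,0,0],"hand":-1},{"xyz":[0,0,-0.505],"rotation":[0,0,0],"hand":-1},{"xyz":[0,0,-0.505],"rotation":[0,0,0],"hand":1},{"xyz":[0,0,-0.505],"rotation":[0,0,0],"hand":1},{"xyz":[0,0,-0.505],"rotation":[0,0,0],"hand":1},{"xyz":[0,0,-0.505],"rotation":[0,0,0],"hand":1},{"xyz":[0,0,-0.505],"rotation":[0,0,0],"hand":1},{"xyz":[0,0,-0.505],"rotation":[0,0,0],"hand":1}])

```text
clock: 36.65
ee_pos: [0.4363, 0.3755, 0.1386]
eef_rot: [[-0.005, 1.0, 0.003], [1.0, 0.005, 0.002], [0.002, 0.003, -1.0]]
contact_force: [-0.7, -0.6, 5.7]
width: 0.0307
finger_force: 59.1
```

>>> play_rows(series=[{"xyz":[0,0,0.1],"rotation":[0,0,0],"hand":1},{"xyz":[0,0,0.25],"rotation":[0,0,0],"hand":1},{"xyz":[0.05,-0.08,0.35],"rotation":[0,0,0],"hand":1},{"xyz":[0.15,-0.26,0.35],"rotation":[0,0,0],"hand":1},{"xyz":[0.25,-0.44,0.35],"rotation":[0,0,0],"hand":1},{"xyz":[0.35,-0.62,0.35],"rotation":[0,0,0],"hand":1},{"xyz":[0.45,-0.78,0.35],"rotation":[0,0,0],"hand":1},{"xyz":[0.5,-0.9,0.35],"rotation":[0,0,0],"hand":1}])

```text
clock: 37.45
ee_pos: [0.5364, 0.1927, 0.2065]
eef_rot: [[-0.003, 1.0, 0.0], [1.0, 0.003, -0.001], [-0.001, 0.0, -1.0]]
contact_force: [0.1, -0.5, -3.3]
width: 0.0304
finger_force: 60.0
```

>>> play_rows(series=[{"xyz":[0.1,-0.16,0],"rotation":[0,0,0],"hand":1},{"xyz":[0.2,-0.32,0],"rotation":[0,0,0],"hand":1},{"xyz":[0.3,-0.46,0],"rotation":[0,0,0],"hand":1},{"xyz":[0.36,-0.57,0],"rotation":[0,0,0],"hand":1},{"xyz":[0.36,-0.57,0],"rotation":[0,0,0],"hand":1},{"xyz":[0.36,-0.57,-0.12],"rotation":[0,0,0],"hand":1},{"xyz":[0.36,-0.57,-0.22],"rotation":[0,0,0],"hand":1},{"xyz":[0.36,-0.57,-0.3],"rotation":[0,0,0],"hand":1},{"xyz":[0.36,-0.57,-0.345],"rotation":[0,0,0],"hand":1},{"xyz":[0.36,-0.57,-0.345],"rotation":[0,0,0],"hand":1}])

```text
clock: 38.45
ee_pos: [0.6064, 0.0813, 0.1379]
eef_rot: [[-0.005, 1.0, -0.001], [1.0, 0.005, 0.0], [0.0, -0.001, -1.0]]
contact_force: [-0.2, -1.0, -3.6]
width: 0.0307
finger_force: 60.3
```

Release, rise, retreat toward the start position, then check against the initial pictures.

>>> play_rows(series=[{"xyz":[0,0,-0.005],"rotation":[0,0,0],"hand":1},{"xyz":[0,0,-0.01],"rotation":[0,0,0],"hand":1},{"xyz":[0,0,-0.012],"rotation":[0,0,0],"hand":1},{"xyz":[0,0,-0.012],"rotation":[0,0,0],"hand":-1},{"xyz":[0,0,-0.012],"rotation":[0,0,0],"hand":-1},{"xyz":[0,0,-0.012],"rotation":[0,0,0],"hand":-1},{"xyz":[0,0,-0.012],"rotation":[0,0,0],"hand":-1},{"xyz":[0,0,0.1],"rotation":[0,0,0],"hand":-1},{"xyz":[0,0,0.3],"rotation":[0,0,0],"hand":-1},{"xyz":[0,0,0.5],"rotation":[0,0,0],"hand":-1}])

```text
clock: 39.45
ee_pos: [0.6067, 0.0807, 0.2378]
eef_rot: [[-0.005, 1.0, -0.003], [1.0, 0.005, -0.0], [-0.0, -0.003, -1.0]]
contact_force: [0.0, 0.3, -0.3]
width: 0.0851
finger_force: 0.0
```

>>> play_rows(series=[{"xyz":[-0.15,0.15,0.05],"rotation":[0,0,0],"hand":-1},{"xyz":[-0.3,0.3,0.1],"rotation":[0,0,0.1],"hand":-1},{"xyz":[-0.45,0.45,0.15],"rotation":[0,0,0.2],"hand":-1},{"xyz":[-0.6,0.6,0.2],"rotation":[0,0,0.3],"hand":-1},{"xyz":[-0.75,0.75,0.2],"rotation":[0,0,0.4],"hand":-1},{"xyz":[-0.9,0.9,0.2],"rotation":[0,0,0.5],"hand":-1}])

```text
clock: 40.05
ee_pos: [0.4263, 0.2619, 0.2782]
eef_rot: [[-0.507, 0.862, 0.001], [0.862, 0.507, 0.001], [0.0, 0.001, -1.0]]
contact_force: [1.1, 1.0, -0.2]
width: 0.0854
finger_force: 0.0
```

>>> play_rows(series=[{"xyz":[-0.15,0.15,0.05],"rotation":[0,0,0.1],"hand":-1},{"xyz":[-0.3,0.3,0.1],"rotation":[0,0,0.2],"hand":-1},{"xyz":[-0.45,0.45,0.15],"rotation":[0,0,0.3],"hand":-1},{"xyz":[-0.6,0.6,0.2],"rotation":[0,0,0.4],"hand":-1},{"xyz":[-0.75,0.75,0.2],"rotation":[0,0,0.5],"hand":-1},{"xyz":[-0.9,0.9,0.2],"rotation":[0,0,0.6],"hand":-1}])

```text
clock: 40.65
ee_pos: [0.2461, 0.4421, 0.3182]
eef_rot: [[-0.917, 0.398, 0.001], [0.398, 0.917, 0.001], [-0.0, 0.001, -1.0]]
contact_force: [0.7, 0.1, 0.6]
width: 0.0855
finger_force: 0.0
```

Run:
```python
from h import *
s=status.state();print(s['clock'],s['ee_pos'])
R=[]
for n in('top','scene'):
    z=np.load(n+'0.npz');p0,d0=z['p'],z['d'];p,d=camera(n);ci=camera_info(n);R.append(p)
    W0=cloud(n,d0,ci);W=cloud(n,d,ci)
    for l,(x,y,a,b) in {'filter':(.609,.006,.112,.13),'flowmeter':(.6087,-.073,.12,.137),'cylinder':(.608,.079,.07,.13),'coupling':(.683,.119,.03,.05)}.items():
        r=[]
        for w,dd in((W0,d0),(W,d)):
            m=(dd>0)&(np.hypot(w[...,0]-x,w[...,1]-y)<.034)&(w[...,2]>a)&(w[...,2]<b);r+=[w[m].mean(0),m.sum()]
        print(n,l,np.round(1000*(r[2]-r[0]),1),r[1],r[3])
    o=finder.outline_of(n,'manifold')[0];q=W[o['region']&(d>0)];q=q[(q[:,2]>.038)&(q[:,2]<.05)]
    c,s_,a=cv2.minAreaRect((q[:,:2]*1000).astype(np.float32));print(n,'manifold',np.round(c,1),np.round(s_,1),round(a,1))
cv2.imwrite('pics/6.png',np.vstack([R[0][80:300,:,::-1],R[1][60:350,:,::-1]]))
```

```text
40.65 [0.24605145 0.4420898  0.31823592]
top filter [-0.5 -0.4 -0. ] 348 345
top flowmeter [-0.7 -0.   0.1] 296 307
top cylinder [-1.1 -0.5  0.7] 208 199
top coupling [-0.3  0.  -0.4] 65 69
top manifold [ 429.  -286.5] [ 34.2 120.6] 7.6
scene filter [-0.6 -0.3 -0.1] 387 388
scene flowmeter [-1.4 -0.3 -0.1] 365 369
scene cylinder [-1.  -0.8 -0.2] 303 303
scene coupling [-0.1  0.5  0. ] 85 84
scene manifold [ 432.  -286.9] [ 38.  119.9] 7.1
```

View pics/6.png

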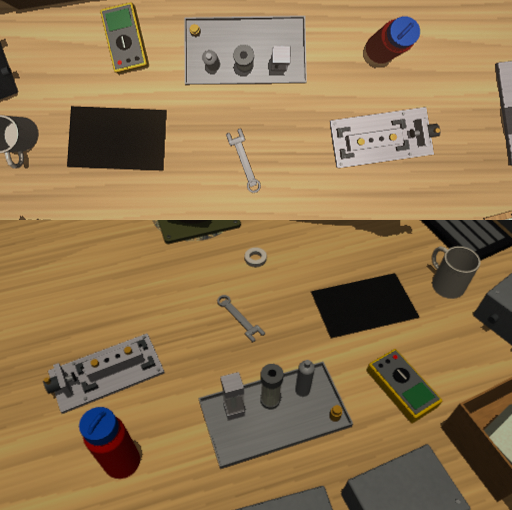

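The tall parts are back within about 1.5 mm of where they started, and the manifold lies in the pocket (top view 377,139). The coupling, bottle and spanner look unmoved.

```bash
python3 -c "
from rig import manip;print(manip.job_done())"
```

```text
the job is handed in; nothing more can be done
None
```

Handed in at about 41 s: the manifold lies flat in the fixture pocket, the filter, flowmeter and cylinder are back upright within about 1.5 mm of their starting spots, and the coupling, bottle and spanner were left alone.

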